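# Clamp the extension rod under the spring hold-down

## Task

Clamp the steel extension rod in the spring hold-down with its thin threaded stub sticking out at the front. Slide the steel wedge, from the front, under the hold-down's cross bar on the side that is not obstructed, until the wedge holds it open by itself; slide the rod, plain end first, along the channel beneath the raised foot until it meets the end stop; then draw the wedge right out, leave it standing on the bench clear of the hold-down, and let the foot clamp the rod. Leave the two check weights and the sample carton where they stand.

Things in the scene. Friction and masses are not known exactly. Their poses are not given: they have to be found in the camera images.
- fixture: Spring hold-down, bolted to the bench. Origin on the bench top; its +x runs along it to the hinge, -x is its front, facing the robot (yaw -0.35 to 0.2). Base plate x -30 to 88, y +-28, 8 mm high; on it a platform x -30 to 26, y +-17, top z = 16 mm. Behind, two hinge cheeks x 58 to 84, y +-20.5, 60 mm high, carry the arm. All else given in this frame as 'fixture x, y, z', mm.
- rod_seat (a point): Fixed point, fixture x -23, y 0, z 16: where the middle of the rod's underside lies when home (rod over x -68 to 22, so 38 mm overhang the platform's front edge at x -30). The channel runs along fixture x at y 0: 15 mm wide between rails 6 mm high on the platform, open and slightly flared at the front, closed by an end stop at x 22.
- holddown (a joint): Angle of the sprung arm, rad: 0 = down, foot on the platform; grows as the arm rises (0.6 at most). About 0.11 with the rod clamped, 0.26 with the bar on the wedge's flat. The spring always drives it shut (about 5 N at the foot, 8 to 9 N at the bar); it does not stay open by itself. Pushing the wedge in along the bench takes about 10 to 15 N.
- foot (a point): Underside of the arm's round rubber foot, 12 mm wide; fixture x -20, z 16 when down, about 24 mm above the platform (40 mm above the bench) when wedged open. The arm over it is 18 mm wide, reaches from the hinge (fixture x 70, z 50) to x -38, top at z 52 (59 at the foot's lock nut) when down, about 25 mm higher at its front end when wedged open.
- bar_mid (a point): Middle of the cross bar, moves with the arm: fixture x 10, y 0, z 38 when down. The bar is a freely turning steel roller, 10 mm in diameter, along fixture y from -66 to 66; its ends stick out on both sides of the base over bare bench, underside 33 mm above the bench when down.
- wedge: Loose steel wedge 96x20x78 mm, 0.14 kg, on the bench before the fixture, on the unobstructed side, within 1.2 rad of the fixture's yaw. Origin: centre of its underside; +x to its nose. Nose x 48, 20 mm high; ramp up to 49 mm at x -6; flat top 49 mm high to x -30; handle x -30 to -48, 78 mm high. Working place: nose along fixture +x, origin at fixture x 27, y 50 or -50 (bar on mid-flat).
- wedge_grip (a point): Middle of the wedge's upright handle (wedge x -39, y 0), 58 mm above its underside: where to grip it from above; the handle is 20 mm wide along wedge y, 18 mm along wedge x. To enter under the bar the wedge starts with its nose before the bar and slides on the bench along fixture +x, between the base plate (y 28) and the bar's end (y 66).
- rod: Loose steel extension rod, 90 mm long along its own y, 10 mm thick (does not roll), 0.05 kg, lying on the bench to the left of the fixture. Origin: middle of its underside. Its +y end is the thin threaded stub, its -y end is plain. At the start the stub points roughly towards the robot (within 0.9 rad). Gripping it about 29 mm from its middle towards the stub keeps the fingers off the platform.
- rod_stub (a point): End of the rod's threaded stub (rod y 45, z 5 mm).
- big_weight: Bystander: brass check weight, 33 mm in diameter, 42 mm high, knob on top; stands before the fixture on its left or right, in the wedge's way to the bar on that side. Origin: centre of its underside. Leave it alone.
- small_weight: Bystander: steel check weight, 27 mm in diameter, 35 mm high, about 50 mm to one side of the rod's plain half. Origin: centre of its underside. Leave it alone.
- carton: Bystander: small sample carton, 60 x 90 x 45 mm (x, y, z), on the bench between the fixture and the left rear. Origin: centre of its underside. Leave it alone.
Things that resemble listed ones, but are neither listed nor needed, are in the scene too. Of the things that look like the rod, the larger one is meant.

How it is judged:
By the outcome, as a careful person would: the job done as asked, in the order asked, and still so for the second after the job is handed in, with the robot touching nothing.
It also fails if it takes over 67 s, if anything falls off the work surface, if the arm or the gripper's body presses on something with over 40 N, if the wrist force passes 120 N, or if a joint passes its speed limit or range.

## Robot

A 6-joint arm with a two-finger parallel gripper is mounted at the origin on a cart in front of the work surface, level with it; the furniture and walls round the work are solid. World frame = base frame: x ahead of the robot, y to its left, z up, the work surface at z = 0. Lengths are in m, angles in degrees, forces in N, time in s.
With the tool pointing down it reaches from about 0.3 to 0.75 m from the base axis. Payload 8.5 kg.
Tool frame: the origin (TCP) lies midway between the tips of the shut fingers; the grasp point (between the pads) lies 19 mm behind it; z points along the fingers, y is the line along which they close (so a half turn about z gives the same grasp; the last joint's range is limited). The gripper opens to 85 mm and grips with 20 to 120 N. Pads are 22 mm wide; open, the fingers measure 114 mm over their backs; the gripper's body (76 mm by 85 mm) begins 54 mm behind the grasp point. The pads swing forward as they close: fully open they stand 13 mm farther back than shut.
Start: joints at [-78.856, 21.807, 74.336, -0, 83.858, -12.336], TCP at [0.219, -0.504, 0.195] pointing down, gripper open.
Joint ranges: [-178.18, 178.18], [-50.72, 133.34], [12.68, 142.11], [-81.47, 261.47], [9.98, 163.14], [-165.26, 165.26]. Speed limits (degrees/s): [136.94, 136.94, 180, 180, 180, 180].

## Interface

Orientations are given as a 3x3 rotation matrix whose columns are the frame's x, y, z axes.
In Python, from rig import env, viewer, recognise, pinpoint gives the robot as it stands.
- The arm moves only by the tool move_arm, never from a script. Its argument "plan" is text: rows parted by semicolons, each of 7 numbers parted by spaces: the shift along the tool's x, y, z in m, then the turn, a rotation vector about the tool's x, y, z in rad, then the finger opening in m, from 0 to 0.0854. A call has 1 to 12 rows; each row shifts and turns the commanded pose from where the row before left it, along the tool's axes as they then stand; what a row does not reach is not made up. A row lasts 1/8 s, in which the tool goes at most 62.5 mm and 10.7 degrees, less where a joint would pass 70% of its speed; a pose out of reach is approached as far as the arm can. A call is refused whole if a number of a shift passes 0.0625 or a number of a turn 0.188, either way. A call with a gripper value outside its range is refused whole. The fingers move at their own pace and stop on an object; "grip_force" is the grip in N (left out, the last holds). Time passes only in rows, so rows that do not move let the fingers close. It gives the time, the measured TCP pose, the force, the opening and the grip force at its end, in the units of the state.
- env.observe(): the state, without advancing time (a new reading comes with each control period).
- viewer.get_image(name): name is "scene" or "top" or "wrist"; returns (picture, depth): 400x640x3 uint8, red, green, blue; 400x640 float32, m along the optical axis (not along the pixel's ray), 0 where there is no reading.
- viewer.calibration(name): a dict with "fx", "fy", "cx", "cy" (pixels), "R" (3x3) and "t" (3): a world point X has camera coordinates R X + t. Camera axes: x right, y down, z forward; pixel columns grow to the right and rows downward; lengths in m; the calibration is good to about 2 mm. A picture is of the moment at which its call begins: read the wrist's pose just before it. calibration takes no time and is no camera call; for the wrist camera it gives the pose at the moment of the call.
- env.close_job(): hands the job in; it is judged then, once.
Trained networks look in the newest picture that a camera, given by its name, has taken for a name from the list of things; names that differ only in an ending like _2 or _b are one class to them, and where a whole thing is asked for, a point or a joint stands for the part that bears it (a point fixed in the world has none). Each returns a list of dicts, best first, with "conf" (0 to 1); they miss things now and then, are a little off and sometimes report something else, mostly with a low value. They report only what shows in the picture. A call takes as long as a camera call. They do not tell look-alikes from the thing itself.
- recognise(camera, name): "extent" ([centre column, centre row, width, height] in pixels, round what is visible of it).
- pinpoint(camera, name): "pixel" ([column, row] in pixels: a listed point, or the origin of a listed thing).
The state is a dict: "time_s": time; "q": joint angles; "qvel": joint speeds; "joint_efforts": joint torques, N m; "position": TCP position; "tool_rot": TCP orientation; "ft_force": force on the tool from outside, world axes, zero at the start; "wrist_torque": the same for the moment, N m; "grip_width": finger opening in m; "gripper_force": force on a finger pad.
Only numpy, scipy, OpenCV 4.12 (cv2) and the standard library are available. Lean on these libraries where they do the work, as an engineer would, in place of code of your own. Each camera call takes 0.05 s, during which the arm holds its last target. There are 200 camera calls.

## Working session

There is one attempt and no reset: what is moved stays moved. The work goes in short steps, Python scripts to look and compute and a tool call to move; the robot and the scene stay as the last step left them, time stands still between calls to the robot, and variables do not carry over. Pictures are saved under pics/ and viewed, at most 10 in all, crops included, and the job is handed in when it is done.

Besides the shell and the picture viewer there is one more tool, called by a JSON object that holds its "fn" and its "kwargs". move_arm: Moves the arm, as the interface text tells. Its arguments: {"type":"object","properties":{"plan":{"type":"string"},"grip_force":{"type":"number"}},"required":["plan"]}

```bash
ls; mkdir -p pics; cat > h.py <<'E'
import numpy as np, cv2
from rig import env, viewer, recognise, pinpoint
def px2w(cam,u,v,depth=None,z=None,c=None):
    c=c or viewer.calibration(cam)
    R=np.array(c["R"]);t=np.array(c["t"])
    d=np.array([(u-c["cx"])/c["fx"],(v-c["cy"])/c["fy"],1.0])
    o=-R.T@t; w=R.T@d
    s=depth if z is None else (z-o[2])/w[2]
    return o+s*w
def cloud(cam,depth):
    c=viewer.calibration(cam);R=np.array(c["R"]);t=np.array(c["t"])
    v,u=np.indices(depth.shape)
    P=np.stack([(u-c["cx"])/c["fx"]*depth,(v-c["cy"])/c["fy"]*depth,depth],-1)
    return (P-t)@R
E
python3 - <<'E'
from h import *
np.set_printoptions(precision=3,suppress=True)
for cam in ["top","scene"]:
    im,d=viewer.get_image(cam); cv2.imwrite(f"pics/{cam}0.png",im[:,:,::-1]); np.save(f"{cam}0.npy",d)
    for n in ["fixture","wedge","rod","big_weight","small_weight","carton"]:
        print(cam,n,[(np.round(r["extent"]),round(r["conf"],2)) for r in recognise(cam,n)[:3]])
    for n in ["fixture","rod_seat","bar_mid","wedge","wedge_grip","rod","rod_stub","foot"]:
        print(cam,n,[(np.round(r["pixel"],1),round(r["conf"],2)) for r in pinpoint(cam,n)[:3]])
E
```

```text
pics
top fixture [(array([370., 169.,  58.,  56.]), 0.89), (array([251., 189.,  10.,  12.]), 0.61)]
top wedge [(array([398., 223.,  30.,  40.]), 0.66)]
top rod [(array([260., 215.,  25.,  28.]), 0.49)]
top big_weight [(array([337., 224.,  14.,  14.]), 0.5)]
top small_weight [(array([252., 189.,  15.,  11.]), 0.65)]
top carton []
top fixture [(array([366.5, 182.2]), 0.94), (array([251.3, 190. ]), 0.17)]
top rod_seat [(array([364.9, 188.7]), 0.58)]
top bar_mid [(array([373.3, 173.2]), 0.76), (array([393.6, 219.6]), 0.31)]
top wedge [(array([396.9, 223.7]), 0.69), (array([369.7, 176.1]), 0.52), (array([289.2, 158.6]), 0.32)]
top wedge_grip [(array([395.3, 229.5]), 0.72), (array([248.2, 230.9]), 0.28)]
top rod [(array([260.7, 214. ]), 0.64), (array([298.6, 255.6]), 0.62)]
top rod_stub [(array([302.5, 268.9]), 0.39)]
top foot [(array([368.8, 189. ]), 0.78)]
scene fixture [(array([350., 179.,  62.,  52.]), 0.83)]
scene wedge [(array([419., 198.,  27.,  40.]), 0.7), (array([360., 223.,  15.,  25.]), 0.29)]
scene rod [(array([352., 263.,  32.,  20.]), 0.74), (array([270., 259.,  11.,  40.]), 0.67)]
scene big_weight [(array([357., 222.,  19.,  23.]), 0.72), (array([351., 178.,  60.,  57.]), 0.66)]
scene small_weight [(array([241., 242.,  16.,  22.]), 0.77)]
scene carton [(array([259., 204.,  56.,  41.]), 0.76)]
scene fixture [(array([355.2, 194.7]), 0.6)]
scene rod_seat [(array([364.6, 192.5]), 0.97)]
scene bar_mid [(array([356.4, 176.4]), 0.57)]
scene wedge [(array([417. , 205.1]), 0.85)]
scene wedge_grip [(array([425.5, 184.8]), 0.6)]
scene rod [(array([271.1, 260.1]), 0.77)]
scene rod_stub [(array([369.1, 273.9]), 0.63), (array([261.6, 272. ]), 0.59)]
scene foot [(array([361.6, 190.9]), 0.82)]
```

```bash
python3 - <<'E'
from h import *
a=cv2.imread("pics/top0.png")[120:300,220:440]; b=cv2.imread("pics/scene0.png")[140:300,210:450]
a=cv2.resize(a,(733,600),interpolation=3)[:, :]
cv2.imwrite("pics/a.png",a)
cv2.imwrite("pics/b.png",cv2.resize(b,(800,533),interpolation=3))
d=np.load("top0.npy"); P=cloud("top",d)
for n,(u,v) in dict(fix=(366.5,182.2),bar=(373.3,173.2),wedge=(396.9,223.7),wgrip=(395.3,229.5),rodA=(260.7,214),rodB=(298.6,255.6),stub=(302.5,268.9),foot=(368.8,189),big=(337,224),small=(252,189)).items():
    print(n,P[int(round(v)),int(round(u))].round(3))
E
```

```text
fix [0.567 0.094 0.047]
bar [0.587 0.078 0.052]
wedge [0.471 0.029 0.051]
wgrip [0.455 0.04  0.079]
rodA [0.502 0.333 0.01 ]
rodB [0.406 0.246 0.003]
stub [0.377 0.239 0.002]
foot [0.55  0.089 0.053]
big [0.474 0.16  0.035]
small [0.557 0.352 0.028]
```

View pics/a.png

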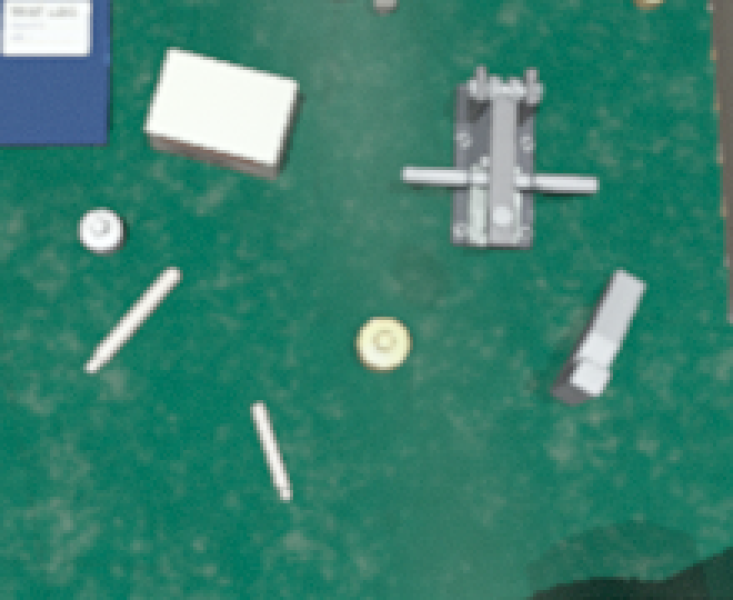

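View pics/b.png

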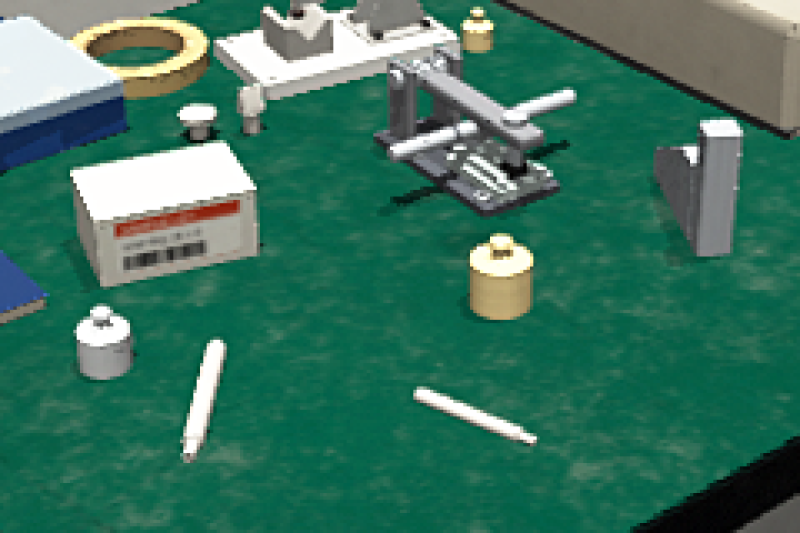

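```bash
cat >> h.py <<'E'
from scipy.spatial.transform import Rotation as Ro
def yawmat(deg):  # tool down; tool x at heading deg
    a=np.radians(deg); x=np.array([np.cos(a),np.sin(a),0]); z=np.array([0,0,-1.]); return np.stack([x,np.cross(z,x),z],1)
def rel(pos,deg=None,p0=None,R0=None):
    s=env.observe(); p0=np.array(s["position"]) if p0 is None else np.array(p0); R0=np.array(s["tool_rot"]) if R0 is None else R0
    dp=R0.T@(np.array(pos)-p0)
    rv=Ro.from_matrix(R0.T@yawmat(deg)).as_rotvec() if deg is not None else np.zeros(3)
    return dp.round(4),rv.round(4)
E
python3 - <<'E'
from h import *
np.set_printoptions(precision=4,suppress=True)
s=env.observe(); print(s["time_s"],s["position"],np.array(s["tool_rot"]),s["grip_width"],s["ft_force"])
c=viewer.calibration("wrist");R=np.array(c["R"]);t=np.array(c["t"]);print("cam in tool",np.array(s["tool_rot"]).T@(-R.T@t-np.array(s["position"])), (R@np.array(s["tool_rot"])),c["fx"],c["cx"])
P=cloud("top",np.load("top0.npy"))
x,y,z=P[...,0],P[...,1],P[...,2]
def fit(m,n):
    Q=P[m]; r=cv2.minAreaRect((Q[:,:2]*1000).astype(np.float32)); print(n,len(Q),Q.mean(0),r)
W=(x>.38)&(x<.56)&(y<.08)&(y>-.05)
fit(W&(z>.043)&(z<.055),"wflat");fit(W&(z>.07),"whandle");fit(W&(z>.015),"wall")
B=(x>.5)&(x<.72)&(y<.17)&(y>0)
fit(B&(z>.03)&(x>.57)&(x<.61),"bar");fit(B&(z>.045)&(z<.1),"arm"); fit(B&(z>.005),"fx");
fit((x>.4)&(x<.54)&(y<.4)&(y>.28)&(z>.004),"rod")
for g in [(W&(z>.07)),]: print(P[g])
E
```

```text
1.5 [ 0.2191 -0.5044  0.1954] [[ 0.9172  0.3985 -0.    ]
 [ 0.3985 -0.9172  0.    ]
 [-0.     -0.     -1.    ]] 0.08554225776070487 [-0.8548  0.9255 -1.2176]
cam in tool [ 0.0688  0.0002 -0.1769] [[-0.0009  1.     -0.0012]
 [-0.9614 -0.0012 -0.275 ]
 [-0.275   0.0009  0.9614]] 303.27593596008086 319.5973088817048
wflat 152 [0.4761 0.0279 0.0492] ((496.67987060546875, 57.200469970703125), (114.3507080078125, 56.89066696166992), 44.013675689697266)
whandle 90 [0.4485 0.0372 0.0786] ((448.7859191894531, 36.49460983276367), (20.14091682434082, 17.678964614868164), 59.55475997924805)
wall 472 [0.4799 0.0245 0.0468] ((502.7110290527344, 51.37400817871094), (100.62593841552734, 96.48233795166016), 60.148902893066406)
bar 355 [0.5888 0.0846 0.0469] ((589.6005859375, 84.27372741699219), (39.12531280517578, 128.259033203125), 8.7673921585083)
arm 563 [0.6073 0.0827 0.0539] ((604.7665405273438, 81.50106048583984), (106.53607177734375, 105.89342498779297), 44.726768493652344)
fx 2049 [0.6004 0.0811 0.0251] ((610.0195922851562, 85.04387664794922), (169.790283203125, 219.51426696777344), 89.851570
[... 1600 characters left out ...]
87]
 [0.446  0.0303 0.0797]
 [0.4464 0.0274 0.0764]
 [0.4445 0.0464 0.0753]
 [0.4443 0.0448 0.0774]
 [0.4441 0.0431 0.0795]
 [0.4442 0.0407 0.0785]
 [0.4438 0.0392 0.0813]
 [0.4443 0.036  0.0762]
 [0.4437 0.0353 0.0827]
 [0.4436 0.0332 0.0827]
 [0.4438 0.0307 0.081 ]
 [0.4438 0.0284 0.0804]
 [0.4427 0.0437 0.0717]
 [0.4424 0.0423 0.0752]
 [0.4422 0.0405 0.0768]
 [0.442  0.0388 0.0788]
 [0.4417 0.0373 0.0819]
 [0.4417 0.035  0.081 ]
 [0.4418 0.0326 0.0798]
 [0.4421 0.0299 0.0771]
 [0.4407 0.0393 0.0709]
 [0.4403 0.0379 0.0742]
 [0.4397 0.0371 0.0801]
 [0.4395 0.0355 0.0824]
 [0.4397 0.0327 0.0797]
 [0.44   0.03   0.0771]
 [0.4384 0.0354 0.0721]
 [0.4377 0.0348 0.0791]
 [0.4378 0.0324 0.0781]]
```

```bash
python3 - <<'E'
from h import *
np.set_printoptions(precision=4,suppress=True)
P=cloud("top",np.load("top0.npy"))
x,y,z=P[...,0],P[...,1],P[...,2]
m=(x>.565)&(x<.62)&(z>.036)&(z<.047)&(((y>.105)&(y<.17))|((y<.055)&(y>0)))
Q=P[m]; print(len(Q)); r=cv2.minAreaRect((Q[:,:2]*1000).astype(np.float32)); print("bar",r,Q.mean(0),Q[:,1].min(),Q[:,1].max())
print(np.degrees(np.arctan(np.polyfit(Q[:,1],Q[:,0],1)[0])))
m=(x>.53)&(x<.72)&(abs(y-.085)<.03)&(z>.048)&(z<.075); Q=P[m]
r=cv2.minAreaRect((Q[:,:2]*1000).astype(np.float32)); print("arm",r)
m=(x>.5)&(x<.72)&(abs(y-.085)<.06)&(z>.006)&(z<.012); Q=P[m]
r=cv2.minAreaRect((Q[:,:2]*1000).astype(np.float32)); print("base",len(Q),r)
m=(x>.44)&(x<.55)&(y<.385)&(y>.29)&(z>.006)&(z<.014); Q=P[m]
n,lab,st,ce=cv2.connectedComponentsWithStats(m.astype(np.uint8))
for i in range(1,n):
    if st[i,4]>15:
        Q=P[lab==i]; print("rod",len(Q),cv2.minAreaRect((Q[:,:2]*1000).astype(np.float32)),Q.mean(0))
E
```

```text
149
bar ((588.4644165039062, 84.40625), (130.47438049316406, 9.758289337158203), 86.36990356445312) [0.5886 0.0881 0.043 ] 0.019328057907074533 0.14942801929394492
3.447097380324229
arm ((600.739990234375, 83.8586196899414), (48.104881286621094, 120.17330932617188), 85.5429916381836)
base 500 ((609.827392578125, 84.95470428466797), (219.20497131347656, 117.04286193847656), 0.2939242422580719)
rod 150 ((499.60736083984375, 336.1377868652344), (13.116788864135742, 87.44334411621094), 52.62242889404297) [0.5007 0.3342 0.0099]
```

```bash
cat >> h.py <<'E'
def path(pts,p0=None,R0=None,w=0.06,dmax=0.05):
    """pts: list of (pos,deg,n or None,open). prints rows in rounded tool-axis units, chained from the measured pose"""
    s=env.observe(); p=np.array(s["position"]) if p0 is None else np.array(p0); R=np.array(s["tool_rot"]) if R0 is None else R0
    for pos,T,n,g in pts:
        T=yawmat(T) if np.isscalar(T) else T
        pos=np.array(pos,float); rv=Ro.from_matrix(R.T@T).as_rotvec()
        n=n or int(max(1,np.ceil(np.linalg.norm(pos-p)/dmax),np.ceil(np.linalg.norm(rv)/0.185)))
        out=[]; a=p.copy()
        for i in range(n):
            d=R.T@(p+(pos-p)*(i+1)/n-a) if False else R.T@((pos-a)/(n-i)); r=(rv/n)
            d=d.round(4); r=r.round(4)
            out.append(" ".join(f"{v:g}" for v in [*(d+0),*(r+0),g])); a=a+R@d; R=R@Ro.from_rotvec(r).as_matrix()
        p=a; print(f"-- {n} rows\n"+"; ".join(out))
E
python3 - <<'E'
from h import *
P=cloud("top",np.load("top0.npy")); x,y,z=P[...,0],P[...,1],P[...,2]
m=(x>.1)&(x<.8)&(y<-.03)&(y>-.6)&(z>.03)
for xa in np.arange(.1,.8,.1): 
    Q=P[m&(x>xa)&(x<xa+.1)]; print(xa.round(1),len(Q),Q.min(0).round(2) if len(Q) else'',Q.max(0).round(2) if len(Q) else'')
path([((.43,.0,.25),149.6,12,.055)])
E
```

```text
0.1 4 [ 0.15 -0.03  0.15] [ 0.16 -0.03  0.16]
0.2 7897 [ 0.21 -0.09  0.33] [ 0.3  -0.03  0.54]
0.3 138 [ 0.3  -0.1   0.47] [ 0.3  -0.08  0.52]
0.4 2060 [ 0.4  -0.54  0.03] [ 0.5  -0.08  0.1 ]
0.5 11108 [ 0.5  -0.55  0.03] [ 0.6  -0.07  0.42]
0.6 13692 [ 0.6  -0.56  0.03] [ 0.7  -0.07  0.48]
0.7 7682 [ 0.7  -0.34  0.03] [ 0.8  -0.03  0.47]
-- 12 rows
0.0329 -0.0316 -0.0045 0 0 -0.1834 0.055; 0.0381 -0.025 -0.0046 0 0 -0.1834 0.055; 0.042 -0.0177 -0.0045 0 0 -0.1834 0.055; 0.0445 -0.0097 -0.0046 0 0 -0.1834 0.055; 0.0455 -0.0014 -0.0045 0 0 -0.1834 0.055; 0.045 0.0069 -0.0046 0 0 -0.1834 0.055; 0.043 0.015 -0.0045 0 0 -0.1834 0.055; 0.0396 0.0226 -0.0046 0 0 -0.1834 0.055; 0.0348 0.0294 -0.0045 0 0 -0.1834 0.055; 0.0288 0.0353 -0.0046 0 0 -0.1834 0.055; 0.0219 0.0399 -0.0045 0 0 -0.1834 0.055; 0.0143 0.0433 -0.0046 0 0 -0.1834 0.055
```

{"fn": "move_arm", "kwargs": {"plan": "0.0329 -0.0316 -0.0045 0 0 -0.1834 0.055; 0.0381 -0.025 -0.0046 0 0 -0.1834 0.055; 0.042 -0.0177 -0.0045 0 0 -0.1834 0.055; 0.0445 -0.0097 -0.0046 0 0 -0.1834 0.055; 0.0455 -0.0014 -0.0045 0 0 -0.1834 0.055; 0.045 0.0069 -0.0046 0 0 -0.1834 0.055; 0.043 0.015 -0.0045 0 0 -0.1834 0.055; 0.0396 0.0226 -0.0046 0 0 -0.1834 0.055; 0.0348 0.0294 -0.0045 0 0 -0.1834 0.055; 0.0288 0.0353 -0.0046 0 0 -0.1834 0.055; 0.0219 0.0399 -0.0045 0 0 -0.1834 0.055; 0.0143 0.0433 -0.0046 0 0 -0.1834 0.055", "grip_force": 60}}

```text
time_s: 3.0
position: [0.4304, 0.0015, 0.2504]
tool_rot: [[-0.865, 0.501, 0.001], [0.501, 0.865, -0.0], [-0.001, 0.0, -1.0]]
ft_force: [0.1, 0.2, -0.3]
grip_width: 0.0551
gripper_force: 0.0
```

```bash
python3 - <<'E'
from h import *
np.set_printoptions(precision=4,suppress=True)
s=env.observe(); print(s["time_s"],s["position"],s["q"])
im,d=viewer.get_image("wrist"); cv2.imwrite("pics/w1.png",im[:,:,::-1])
P=cloud("wrist",d); x,y,z=P[...,0],P[...,1],P[...,2]
def fit(m,n):
    k,lab,st,_=cv2.connectedComponentsWithStats(m.astype(np.uint8))
    if k<2: print(n,"none");return
    i=1+st[1:,4].argmax(); Q=P[lab==i]; print(n,len(Q),Q.mean(0),cv2.minAreaRect((Q[:,:2]*1000).astype(np.float32)))
fit((x>.4)&(x<.5)&(y<.08)&(y>-.0)&(z>.073)&(z<.085),"handle")
m=(x>.56)&(x<.62)&(z>.036)&(z<.047)&(((y>.105)&(y<.17))|((y<.055)&(y>0)))
Q=P[m]
if len(Q): print("bar",len(Q),Q.mean(0),cv2.minAreaRect((Q[:,:2]*1000).astype(np.float32)))
path([((.4487,.0365,.12),149.6,None,.055),((.4487,.0365,.039),149.6,3,.055)])
E
```

```text
3.0 [0.4304 0.0015 0.2504] [-15.6466   7.3     85.3449  -0.0026  87.3215 -75.5701]
handle 254 [0.4507 0.04   0.0768] ((450.8354797363281, 40.172115325927734), (19.457965850830078, 17.590181350708008), 60.1581916809082)
bar 326 [0.5903 0.1173 0.0409] ((590.4383544921875, 97.9669189453125), (114.41856384277344, 10.159597396850586), 86.66600799560547)
-- 3 rows
0.0002 0.0118 0.0436 0.0009 0.0003 0.0054 0.055; 0.0003 0.0118 0.0437 0.0009 0.0003 0.0054 0.055; 0.0003 0.0119 0.0436 0.0009 0.0003 0.0054 0.055
-- 3 rows
0 0 0.027 0 0 0 0.055; 0 0 0.027 0 0 0 0.055; 0 0 0.027 0 0 0 0.055
```

{"fn": "move_arm", "kwargs": {"plan": "0.000 0.014 0.0436 0.0009 0.0003 0.0054 0.055; 0 0.0138 0.0437 0.0009 0.0003 0.0054 0.055; 0 0.0138 0.0436 0.0009 0.0003 0.0054 0.055; 0 0 0 0 0 0 0.055"}}

```text
time_s: 3.55
position: [0.4498, 0.0362, 0.1173]
tool_rot: [[-0.855, 0.519, -0.008], [0.519, 0.855, -0.001], [0.006, -0.005, -1.0]]
ft_force: [-0.2, -0.5, 1.4]
grip_width: 0.055
gripper_force: 0.0
```

```bash
python3 - <<'E'
from h import *
np.set_printoptions(precision=4,suppress=True)
im,d=viewer.get_image("wrist"); cv2.imwrite("pics/w2.png",im[:,:,::-1])
P=cloud("wrist",d); x,y,z=P[...,0],P[...,1],P[...,2]
def fit(m,n):
    k,lab,st,_=cv2.connectedComponentsWithStats(m.astype(np.uint8))
    if k<2: print(n,"none");return
    i=1+st[1:,4].argmax(); Q=P[lab==i]; print(n,len(Q),Q.mean(0),cv2.minAreaRect((Q[:,:2]*1000).astype(np.float32)))
fit((x>.4)&(x<.5)&(y<.08)&(y>-.0)&(z>.073)&(z<.085),"handle")
m=(x>.56)&(x<.62)&(z>.036)&(z<.047)&(((y>.105)&(y<.17))|((y<.055)&(y>0)))
Q=P[m]
if len(Q): print("bar",len(Q),Q.mean(0),cv2.minAreaRect((Q[:,:2]*1000).astype(np.float32)))
E
```

```text
handle 629 [0.4504 0.0359 0.0779] ((450.86419677734375, 35.43952178955078), (20.047405242919922, 18.09245491027832), 58.72624588012695)
bar 650 [0.5909 0.1096 0.0419] ((590.8132934570312, 82.96360778808594), (131.99009704589844, 11.253183364868164), 85.99111938476562)
```

View pics/w2.png

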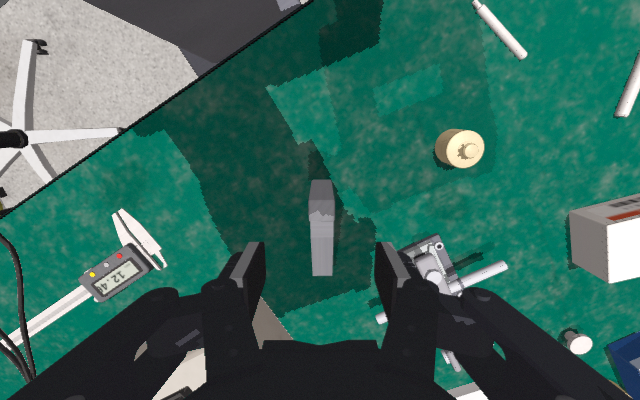

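```bash
python3 - <<'E'
from h import *
path([((.4503,.036,.039),149.5,3,.05)])
E
```

```text
-- 3 rows
0.0002 0.0001 0.0268 -0.0011 -0.0008 -0.0047 0.05; 0.0002 0 0.0267 -0.0011 -0.0008 -0.0047 0.05; 0.0003 0 0.0268 -0.0011 -0.0008 -0.0047 0.05
```

{"fn": "move_arm", "kwargs": {"plan": "0.0002 0 0.0267 -0.0011 -0.0008 -0.0047 0.05; 0.0002 0 0.0267 -0.0011 -0.0008 -0.0047 0.05; 0.0003 0 0.0267 -0.0011 -0.0008 -0.0047 0.05; 0 0 0 0 0 0 0.05; 0 0 0 0 0 0 0.01; 0 0 0 0 0 0 0.01; 0 0 0 0 0 0 0.01; 0 0 0 0 0 0 0.01"}}

```text
time_s: 4.6
position: [0.4517, 0.0358, 0.0408]
tool_rot: [[-0.861, 0.508, 0.005], [0.508, 0.861, -0.001], [-0.005, 0.002, -1.0]]
ft_force: [-1.3, 1.5, 8.2]
grip_width: 0.016
gripper_force: 58.5
```

```bash
python3 - <<'E'
from h import *
s=env.observe(); p=np.array(s["position"]);print(p,s["grip_width"],s["gripper_force"])
a=np.radians(-3.8);X=np.array([np.cos(a),np.sin(a)]);Y=np.array([-X[1],X[0]])
o=np.array([.590,.0835])-.010*X; print("origin",o)
F=lambda x,y,z:np.array([*(o+x/1000*X+y/1000*Y),z])
# now lift 3mm, rotate to 176.2 at start place, lower
z0=p[2]
path([([p[0],p[1],z0+.004],yawmat(149.5),1,.01),(F(-105,-50,z0+.004),176.2,4,.01),(F(-105,-50,z0+.0),176.2,1,.01)])
E
```

```text
[0.4516999  0.03580025 0.0407598 ] 0.015993525310551825 58.48813712596893
origin [0.58002199 0.08416274]
-- 1 rows
0 0 -0.004 0.002 0.0049 -0.0007 0.01
-- 4 rows
-0.0037 0.0037 0 0 0 -0.1165 0.01; -0.0041 0.0033 0 0 0 -0.1165 0.01; -0.0044 0.0028 0 0 0 -0.1165 0.01; -0.0047 0.0023 0 0 0 -0.1165 0.01
-- 1 rows
0 0 0.004 0 0 0 0.01
```

{"fn": "move_arm", "kwargs": {"plan": "0 0 -0.004 0.002 0.0049 -0.0007 0.01; -0.0037 0.0037 0 0 0 -0.1165 0.01; -0.0041 0.0033 0 0 0 -0.1165 0.01; -0.0044 0.0028 0 0 0 -0.1165 0.01; -0.0047 0.0023 0 0 0 -0.1165 0.01; 0 0 0 0 0 0 0.01; 0 0 0 0 0 0 0.01"}}

```text
time_s: 5.48
position: [0.4706, 0.0413, 0.0431]
tool_rot: [[-0.998, 0.068, -0.004], [0.068, 0.998, 0.0], [0.004, 0.0, -1.0]]
ft_force: [0.2, -0.8, -1.3]
grip_width: 0.0154
gripper_force: 58.7
```

```bash
python3 - <<'E'
from h import *
np.set_printoptions(precision=4,suppress=True)
s=env.observe(); print(s["position"],s["grip_width"])
im,d=viewer.get_image("wrist"); cv2.imwrite("pics/w3.png",im[:,:,::-1])
P=cloud("wrist",d); x,y,z=P[...,0],P[...,1],P[...,2]
def fit(m,n):
    k,lab,st,_=cv2.connectedComponentsWithStats(m.astype(np.uint8))
    if k<2: print(n,"none");return
    i=1+st[1:,4].argmax(); Q=P[lab==i]; print(n,len(Q),Q.mean(0),cv2.minAreaRect((Q[:,:2]*1000).astype(np.float32)))
fit((x>.4)&(x<.5)&(y<.08)&(y>-.0)&(z>.073)&(z<.085),"handle")
im,d=viewer.get_image("top"); cv2.imwrite("pics/t3.png",im[:,:,::-1])
P=cloud("top",d); x,y,z=P[...,0],P[...,1],P[...,2]
fit((x>.49)&(x<.58)&(y<.08)&(y>-.0)&(z>.015)&(z<.055),"ramp")
E
```

```text
[0.4706 0.0413 0.0431] 0.015361995304806975
handle 1226 [0.4665 0.0407 0.0787] ((469.2108154296875, 40.2622184753418), (28.576345443725586, 21.978713989257812), 84.61640167236328)
ramp 37 [0.5604 0.0738 0.0351] ((558.9248046875, 73.01373291015625), (12.757251739501953, 34.80110168457031), 87.85531616210938)
```

View pics/w3.png

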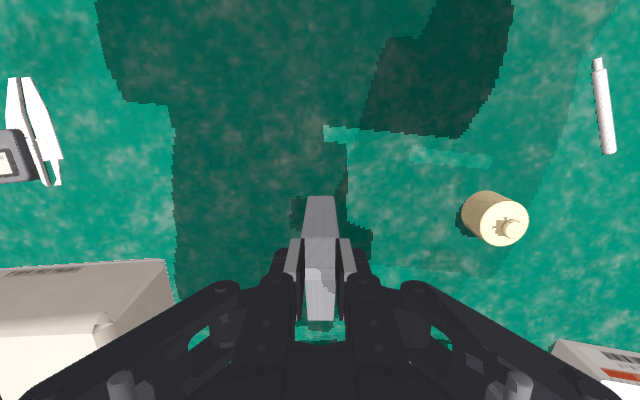

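{"fn": "move_arm", "kwargs": {"plan": "0 0 0.0025 0 0 0 0.01; -0.008 0 0 0 0 0 0.01; -0.008 0 0 0 0 0 0.01; -0.008 0 0 0 0 0 0.01; -0.008 0 0 0 0 0 0.01; -0.008 0 0 0 0 0 0.01; -0.008 0 0 0 0 0 0.01; 0 0 0 0 0 0 0.01", "grip_force": 80}}

```text
time_s: 6.58
position: [0.5185, 0.0382, 0.0409]
tool_rot: [[-0.998, 0.067, -0.004], [0.067, 0.998, 0.001], [0.004, 0.0, -1.0]]
ft_force: [-3.7, 0.6, 8.8]
grip_width: 0.0144
gripper_force: 81.1
```

```bash
python3 - <<'E'
from h import *
np.set_printoptions(precision=4,suppress=True)
s=env.observe(); print(s["position"],s["ft_force"])
im,d=viewer.get_image("scene"); cv2.imwrite("pics/s4.png",cv2.resize(im[130:290,280:500,::-1],(733,533),interpolation=3))
path([((.5655,.035,s["position"][2]),176.2,7,.01)])
E
```

```text
[0.5185 0.0382 0.0409] [-3.6569  0.6256  8.8146]
-- 7 rows
-0.0067 0 0 0 -0.0005 -0.0001 0.01; -0.0067 0 0 0 -0.0005 -0.0001 0.01; -0.0067 0 0 0 -0.0005 -0.0001 0.01; -0.0068 0 0 0 -0.0005 -0.0001 0.01; -0.0067 0 0 0 -0.0005 -0.0001 0.01; -0.0068 0 0 0 -0.0005 -0.0001 0.01; -0.0067 -0.0001 -0.0001 0 -0.0005 -0.0001 0.01
```

View pics/s4.png

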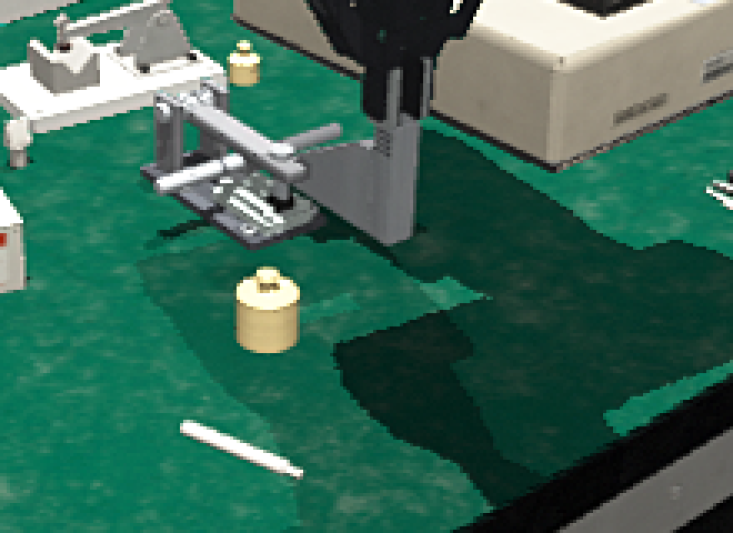

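{"fn": "move_arm", "kwargs": {"plan": "-0.0067 0 0 0 0 0 0.01; -0.0067 0 0 0 0 0 0.01; -0.0067 0 0 0 0 0 0.01; -0.0067 0 0 0 0 0 0.01; -0.0067 0 0 0 0 0 0.01; -0.0067 0 0 0 0 0 0.01; -0.0067 0 0 0 0 0 0.01; 0 0 0 0 0 0 0.01; 0 0 0 0 0 0 0.01"}}

```text
time_s: 7.75
position: [0.5615, 0.0358, 0.0408]
tool_rot: [[-0.998, 0.066, -0.012], [0.066, 0.998, 0.001], [0.012, 0.001, -1.0]]
ft_force: [-18.0, 2.4, 18.5]
grip_width: 0.0137
gripper_force: 83.5
```

```bash
python3 - <<'E'
from h import *
np.set_printoptions(precision=4,suppress=True)
s=env.observe(); print(s["position"],s["ft_force"])
im,d=viewer.get_image("scene"); cv2.imwrite("pics/s5.png",cv2.resize(im[130:290,280:500,::-1],(733,533),interpolation=3))
E
```

```text
[0.5615 0.0358 0.0408] [-17.9667   2.4296  18.4832]
```

View pics/s5.png

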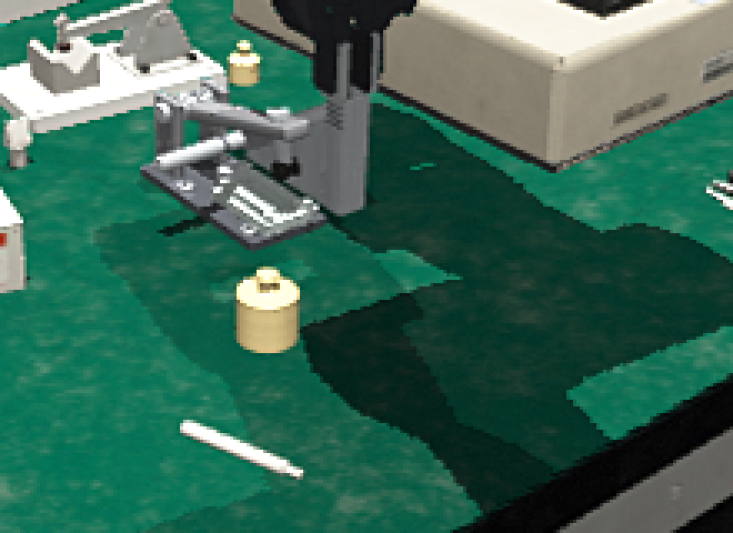

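{"fn": "move_arm", "kwargs": {"plan": "-0.004 0 -0.001 0 0 0 0.01; -0.002 0 -0.001 0 0 0 0.01; 0 0 0 0 0 0 0.01"}}

```text
time_s: 8.18
position: [0.5694, 0.0352, 0.0411]
tool_rot: [[-0.998, 0.067, -0.009], [0.067, 0.998, 0.002], [0.009, 0.001, -1.0]]
ft_force: [-4.5, 2.9, -1.5]
grip_width: 0.0138
gripper_force: 78.4
```

```bash
python3 - <<'E'
from h import *
np.set_printoptions(precision=4,suppress=True)
s=env.observe(); print(s["position"],s["ft_force"])
im,d=viewer.get_image("top"); P=cloud("top",d); x,y,z=P[...,0],P[...,1],P[...,2]
m=(x>.56)&(x<.62)&(z>.036)&(z<.08)&(y>.115)&(y<.17)
Q=P[m]; print(len(Q),Q.mean(0),np.percentile(Q[:,2],[50,90,97]),Q[:,0].min(),Q[:,0].max())
E
```

```text
[0.5694 0.0352 0.0411] [-4.5398  2.9214 -1.5186]
69 [0.5902 0.1314 0.0585] [0.0586 0.0611 0.062 ] 0.5852080495745716 0.5955379195896977
```

```bash
python3 - <<'E'
from h import *
s=env.observe();p=s["position"]
path([([p[0],p[1],p[2]+.07],176.2,3,.034),((.478,.354,.16),142.6,8,.04)])
E
```

```text
-- 3 rows
0.0002 0 -0.0233 0.0003 -0.0029 -0.0002 0.034; 0.0001 0 -0.0233 0.0003 -0.0029 -0.0002 0.034; 0.0001 0.0001 -0.0234 0.0003 -0.0029 -0.0002 0.034
-- 8 rows
0.014 0.039 -0.0061 0 0 0.0733 0.04; 0.0169 0.0379 -0.0061 0 0 0.0733 0.04; 0.0196 0.0365 -0.0061 0 0 0.0733 0.04; 0.0222 0.035 -0.0061 0 0 0.0733 0.04; 0.0247 0.0333 -0.0061 0 0 0.0733 0.04; 0.0271 0.0314 -0.0061 0 0 0.0733 0.04; 0.0293 0.0293 -0.0061 0 0 0.0733 0.04; 0.0313 0.027 -0.0062 0 0 0.0733 0.04
```

{"fn": "move_arm", "kwargs": {"plan": "0 0 0 0 0 0 0.034; 0 0 0 0 0 0 0.034; 0.0002 0 -0.0233 0.0003 -0.0029 -0.0002 0.034; 0.0001 0 -0.0233 0.0003 -0.0029 -0.0002 0.034; 0.0001 0.0001 -0.0234 0.0003 -0.0029 -0.0002 0.034"}}

```text
time_s: 8.85
position: [0.5714, 0.0346, 0.113]
tool_rot: [[-0.998, 0.066, 0.006], [0.066, 0.998, -0.001], [-0.006, -0.001, -1.0]]
ft_force: [-0.5, 0.2, 0.1]
grip_width: 0.034
gripper_force: 0.0
```

{"fn": "move_arm", "kwargs": {"plan": "0.014 0.039 -0.0061 0 0 0.0733 0.04; 0.0169 0.0379 -0.0061 0 0 0.0733 0.04; 0.0196 0.0365 -0.0061 0 0 0.0733 0.04; 0.0222 0.035 -0.0061 0 0 0.0733 0.04; 0.0247 0.0333 -0.0061 0 0 0.0733 0.04; 0.0271 0.0314 -0.0061 0 0 0.0733 0.04; 0.0293 0.0293 -0.0061 0 0 0.0733 0.04; 0.0313 0.027 -0.0062 0 0 0.0733 0.04; 0 0 0 0 0 0 0.04"}}

```text
time_s: 9.98
position: [0.4787, 0.3557, 0.1608]
tool_rot: [[-0.797, 0.605, 0.007], [0.605, 0.797, 0.0], [-0.005, 0.004, -1.0]]
ft_force: [0.8, -0.7, -0.0]
grip_width: 0.04
gripper_force: 0.0
```

```bash
python3 - <<'E'
from h import *
np.set_printoptions(precision=4,suppress=True)
s=env.observe(); print(s["position"])
im,d=viewer.get_image("top"); P=cloud("top",d); x,y,z=P[...,0],P[...,1],P[...,2]
m=(x>.55)&(x<.62)&(z>.036)&(z<.08)&(y>.115)&(y<.17); print("bar",np.median(P[m],0))
def fit(m,n):
    k,lab,st,_=cv2.connectedComponentsWithStats(m.astype(np.uint8))
    if k<2: print(n,"none");return
    i=1+st[1:,4].argmax(); Q=P[lab==i]; print(n,len(Q),Q.mean(0),cv2.minAreaRect((Q[:,:2]*1000).astype(np.float32)))
fit((x>.5)&(x<.62)&(y<.08)&(y>-.0)&(z>.072)&(z<.087),"handle")
im,d=viewer.get_image("wrist"); cv2.imwrite("pics/w6.png",im[:,:,::-1])
P=cloud("wrist",d); x,y,z=P[...,0],P[...,1],P[...,2]
for lo in (.0055,.007): fit((x>.44)&(x<.56)&(y<.39)&(y>.28)&(z>lo)&(z<.014),"rod")
print([(np.round(r["pixel"],1),round(r["conf"],2),px2w("wrist",*r["pixel"],z=.005)) for r in pinpoint("wrist","rod_stub")[:2]+pinpoint("wrist","rod")[:2]])
E
```

```text
[0.4787 0.3557 0.1608]
bar [0.5902 0.1316 0.0579]
handle 84 [0.5657 0.0358 0.0786] ((566.4046020507812, 35.912513732910156), (18.515777587890625, 19.065433502197266), 1.461714506149292)
rod 546 [0.5009 0.3341 0.0075] ((499.71612548828125, 334.9769287109375), (9.625190734863281, 89.22122192382812), 49.415283203125)
rod 350 [0.5027 0.3327 0.0081] ((503.5975036621094, 332.2005310058594), (8.218493461608887, 78.89488220214844), 49.90509796142578)
[(array([320.3, 166.2]), 0.61, array([0.4691, 0.3607, 0.005 ])), (array([195.3, 391.3]), 0.6, array([0.6146, 0.0296, 0.005 ])), (array([315.8, 200.5]), 0.77, array([0.4973, 0.3327, 0.005 ])), (array([363.9, 227. ]), 0.58, array([0.5571, 0.3576, 0.005 ]))]
```

View pics/w6.png

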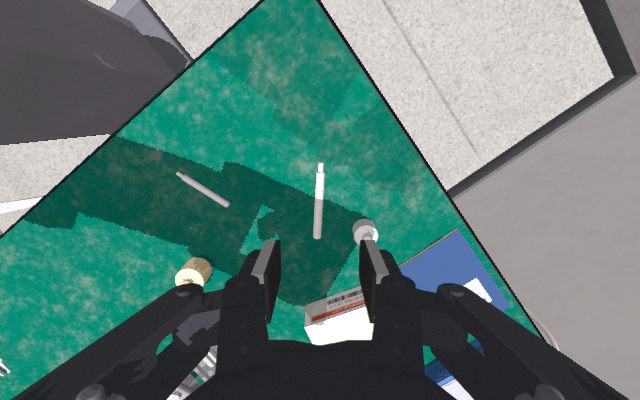

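```bash
cat >> h.py <<'E'
def tilt(deg,t): return yawmat(deg)@Ro.from_rotvec([0,np.radians(t),0]).as_matrix()
E
python3 - <<'E'
from h import *
print(tilt(180,8).round(3))
path([((.4773,.3534,.045),tilt(140.5,8),4,.04),((.4773,.3534,.0035),tilt(140.5,8),3,.03)])
E
```

```text
[[-0.99   0.    -0.139]
 [ 0.     1.     0.   ]
 [ 0.139  0.    -0.99 ]]
-- 4 rows
0.0007 -0.0003 0.0288 -0.0001 0.0361 0.0092 0.04; -0.0003 -0.0002 0.0288 -0.0001 0.0361 0.0092 0.04; -0.0013 -0.0003 0.0287 -0.0001 0.0361 0.0092 0.04; -0.0024 -0.0002 0.0287 -0.0001 0.0361 0.0092 0.04
-- 3 rows
-0.0019 0 0.0137 0 -0.0001 -0.0001 0.03; -0.0019 0 0.0137 0 -0.0001 -0.0001 0.03; -0.002 0 0.0137 0 -0.0001 -0.0001 0.03
```

```bash
python3 - <<'E'
from h import *
path([((.4773,.3534,.045),tilt(140.5,-8),4,.04),((.4773,.3534,.0035),tilt(140.5,-8),3,.03)])
E
```

```text
-- 4 rows
0.0007 -0.0003 0.0288 0.0012 -0.0337 0.0091 0.04; 0.0017 -0.0002 0.0287 0.0012 -0.0337 0.0091 0.04; 0.0027 -0.0002 0.0287 0.0012 -0.0337 0.0091 0.04; 0.0037 -0.0002 0.0285 0.0012 -0.0337 0.0091 0.04
-- 3 rows
0.0019 0 0.0137 0 -0.0001 0 0.03; 0.0019 0 0.0137 0 -0.0001 0 0.03; 0.0019 0 0.0137 0 -0.0001 0 0.03
```

{"fn": "move_arm", "kwargs": {"plan": "0.0007 -0.0003 0.0288 0.0012 -0.0337 0.0091 0.04; 0.0017 -0.0002 0.0287 0.0012 -0.0337 0.0091 0.04; 0.0027 -0.0002 0.0287 0.0012 -0.0337 0.0091 0.04; 0.0037 -0.0002 0.0285 0.0012 -0.0337 0.0091 0.04; 0 0 0 0 0 0 0.03; 0 0 0 0 0 0 0.03", "grip_force": 40}}

```text
time_s: 10.92
position: [0.4779, 0.3542, 0.0463]
tool_rot: [[-0.764, 0.636, 0.108], [0.63, 0.772, -0.087], [-0.139, 0.002, -0.99]]
ft_force: [0.7, -0.7, -0.4]
grip_width: 0.0302
gripper_force: 0.0
```

```bash
python3 - <<'E'
from h import *
np.set_printoptions(precision=4,suppress=True)
s=env.observe();R=np.array(s["tool_rot"]); print(s["position"],R)
im,d=viewer.get_image("wrist"); cv2.imwrite("pics/w7.png",im[:,:,::-1])
P=cloud("wrist",d); x,y,z=P[...,0],P[...,1],P[...,2]
m=(x>.44)&(x<.56)&(y<.39)&(y>.28)&(z>.005)&(z<.014)
k,lab,st,_=cv2.connectedComponentsWithStats(m.astype(np.uint8)); i=1+st[1:,4].argmax(); Q=P[lab==i]; print(len(Q),cv2.minAreaRect((Q[:,:2]*1000).astype(np.float32)))
q=(P[lab==i]-np.array(s["position"]))@R; print("tool x,y of rod pts",np.polyfit(q[:,0],q[:,1],1), q[:,0].min(),q[:,0].max(),len(q))
path([((.4773,.3534,.0035),tilt(140.5,-8),3,.03)])
E
```

```text
[0.4779 0.3542 0.0463] [[-0.764   0.6361  0.1084]
 [ 0.6301  0.7716 -0.0871]
 [-0.1391  0.0017 -0.9903]]
1138 ((499.5955505371094, 336.439453125), (9.330923080444336, 89.90294647216797), 50.09103012084961)
tool x,y of rod pts [0.0149 0.0002] -0.06663153121141098 0.022467319156667945 1138
-- 3 rows
0.002 -0.0004 0.0142 0.0008 0.0001 -0.0001 0.03; 0.002 -0.0004 0.0142 0.0008 0.0001 -0.0001 0.03; 0.002 -0.0004 0.0142 0.0008 0.0001 -0.0001 0.03
```

View pics/w7.png

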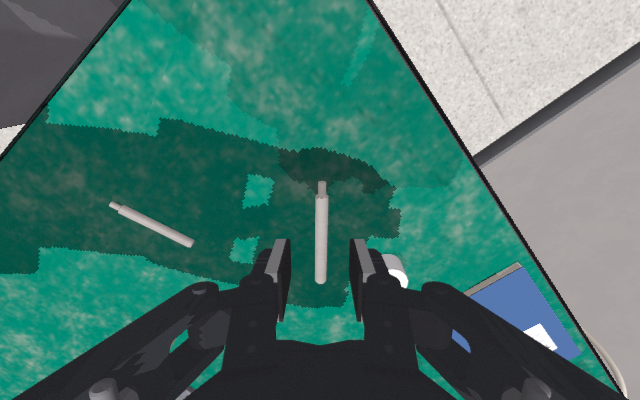

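{"fn": "move_arm", "kwargs": {"plan": "0.002 0.0001 0.0143 0.0008 0 0 0.03; 0.002 0 0.0143 0.0008 0 0 0.03; 0.002 0 0.0143 0.0008 0 0 0.03; 0 0 0 0 0 0 0.03"}}

```text
time_s: 11.48
position: [0.4762, 0.354, 0.0001]
tool_rot: [[-0.765, 0.636, 0.103], [0.629, 0.772, -0.091], [-0.138, -0.005, -0.99]]
ft_force: [-0.3, -0.0, 0.7]
grip_width: 0.0305
gripper_force: 0.0
```

{"fn": "move_arm", "kwargs": {"plan": "0 0 0 0 0 0 0.0; 0 0 0 0 0 0 0.0; 0 0 0 0 0 0 0.0; 0 0 0 0 0 0 0.0; 0 0 0 0 0 0 0.0"}}

```text
time_s: 12.1
position: [0.477, 0.3544, 0.0019]
tool_rot: [[-0.765, 0.636, 0.106], [0.629, 0.772, -0.09], [-0.139, -0.002, -0.99]]
ft_force: [-1.4, -0.6, -0.4]
grip_width: -0.0
gripper_force: 0.0
```

```bash
python3 - <<'E'
from h import *
s=env.observe();p=s["position"]
path([([p[0],p[1],.06],tilt(140.5,-8),2,.0)])
E
```

```text
-- 2 rows
-0.004 -0.0001 -0.0288 -0.001 -0.0001 0.0003 0; -0.0041 0 -0.0288 -0.001 -0.0001 0.0003 0
```

```bash
python3 - <<'E'
from h import *
im,d=viewer.get_image("wrist"); cv2.imwrite("pics/w8.png",im[120:400,160:480,::-1])
s=env.observe();print(s["position"],s["ft_force"],s["grip_width"],s["gripper_force"])
E
```

```text
[0.47693881 0.3544315  0.00184406] [ 0.36141753  0.03648397 -0.04944702] -0.0003750100515564965 0.0
```

View pics/w8.png

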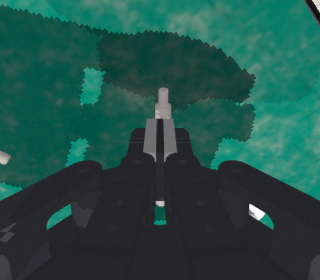

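{"fn": "move_arm", "kwargs": {"plan": "-0.002 0 -0.0148 0 0 0 0; 0 0 0 0 0 0 0; 0 0 0 0 0 0 0"}}

```text
time_s: 12.52
position: [0.4769, 0.3545, 0.0169]
tool_rot: [[-0.764, 0.636, 0.106], [0.63, 0.772, -0.09], [-0.139, -0.002, -0.99]]
ft_force: [-0.5, -0.7, 1.2]
grip_width: 0.0003
gripper_force: 0.0
```

```bash
python3 - <<'E'
from h import *
np.set_printoptions(precision=4,suppress=True)
im,d=viewer.get_image("wrist"); cv2.imwrite("pics/w9.png",im[:,:,::-1])
s=env.observe();R=np.array(s["tool_rot"]);p=np.array(s["position"]);print(p,s["ft_force"],s["grip_width"],s["gripper_force"])
P=cloud("wrist",d);q=(P-p)@R
# along rod line in tool coords
m=(abs(q[...,1])<.012)&(P[...,2]<.08)&(P[...,2]>.004)&(q[...,0]>-.1)&(q[...,0]<.06)
for a in np.arange(-.1,.05,.008):
    k=m&(q[...,0]>=a)&(q[...,0]<a+.008)
    if k.sum()>3: print(a.round(3),k.sum(),P[k][:,2].max().round(4),np.median(P[k][:,2]).round(4),q[k][:,1].min().round(4),q[k][:,1].max().round(4))
im,d=viewer.get_image("scene"); P=cloud("scene",d);x,y,z=P[...,0],P[...,1],P[...,2]
cv2.imwrite("pics/s9.png",im[:,:,::-1])
m=(x>.43)&(x<.56)&(y<.4)&(y>.28)&(z>.004)&(z<.04)
for r in np.unique(np.nonzero(m)[0]): print(r,m[r].sum(),P[r][m[r]].mean(0)) if r%4==0 else 0
E
```

```text
[0.4768 0.3545 0.0167] [ 0.5132 -0.9282 -0.3015] 9.371175992309034e-05 0.0
-0.012 104 0.0091 0.0074 -0.0043 0.0052
-0.004 158 0.0093 0.0074 -0.0042 0.0051
0.004 1431 0.08 0.0669 -0.012 0.012
0.012 88 0.0787 0.0058 -0.0061 0.0048
236 4 [0.5566 0.3596 0.0309]
240 15 [0.5547 0.3569 0.0228]
244 19 [0.5463 0.3502 0.0164]
248 18 [0.5433 0.3523 0.0109]
252 12 [0.5308 0.3452 0.0067]
256 6 [0.504  0.3319 0.0079]
260 7 [0.4963 0.3395 0.0079]
264 8 [0.4887 0.3472 0.0079]
268 7 [0.4793 0.3535 0.0087]
272 7 [0.4731 0.3593 0.0074]
276 4 [0.4663 0.3643 0.0062]
284 1 [0.4488 0.369  0.0041]
```

```bash
python3 - <<'E'
from h import *
np.set_printoptions(precision=4,suppress=True)
path([((.4774,.3548,.03),tilt(140.2,-3),2,.022),((.4774,.3548,.0012),tilt(140.2,-3),3,.022)])
E
```

```text
-- 2 rows
-0.0011 0.0003 -0.0066 -0.001 0.0434 0.0028 0.022; -0.0007 0.0004 -0.0067 -0.001 0.0434 0.0028 0.022
-- 3 rows
0.0005 0 0.0096 0 0 0 0.022; 0.0005 0 0.0096 0 0 0 0.022; 0.0005 0 0.0095 0 0 0 0.022
```

{"fn": "move_arm", "kwargs": {"plan": "-0.0011 0.0003 -0.0066 -0.001 0.0434 0.0028 0.022; -0.0007 0.0004 -0.0067 -0.001 0.0434 0.0028 0.022; 0 0 0 0 0 0 0.022; 0.0005 0 0.0096 0 0 0 0.022; 0.0005 0 0.0096 0 0 0 0.022; 0.0005 0 0.0095 0 0 0 0.022; 0 0 0 0 0 0 0.022; 0 0 0 0 0 0 0.022"}}

```text
time_s: 13.62
position: [0.4776, 0.355, 0.0014]
tool_rot: [[-0.767, 0.64, 0.041], [0.639, 0.768, -0.033], [-0.053, 0.0, -0.999]]
ft_force: [0.2, 1.1, 0.1]
grip_width: 0.0221
gripper_force: 0.0
```

{"fn": "move_arm", "kwargs": {"plan": "0 0 0 0 0 0 0.008; 0 0 0 0 0 0 0.008", "grip_force": 20}}

```text
time_s: 13.88
position: [0.4777, 0.355, 0.0017]
tool_rot: [[-0.767, 0.64, 0.041], [0.639, 0.768, -0.033], [-0.053, 0.001, -0.999]]
ft_force: [-0.8, -0.1, -0.3]
grip_width: 0.0079
gripper_force: 0.0
```

{"fn": "move_arm", "kwargs": {"plan": "0 0 0 0 0 0 0.004; 0 0 0 0 0 0 0.004"}}

```text
time_s: 14.12
position: [0.4775, 0.3549, 0.0015]
tool_rot: [[-0.767, 0.64, 0.041], [0.639, 0.768, -0.033], [-0.053, 0.0, -0.999]]
ft_force: [0.3, 1.0, -0.6]
grip_width: 0.0042
gripper_force: 0.0
```

```bash
python3 - <<'E'
from h import *
im,d=viewer.get_image("wrist"); np.save("w10.npy",d); cv2.imwrite("pics/w10f.png",im[:,:,::-1])
cv2.imwrite("pics/w10.png",cv2.resize(im[190:340,250:390,::-1],(560,600),interpolation=cv2.INTER_NEAREST))
E
```

```text
(no output)
```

View pics/w10.png

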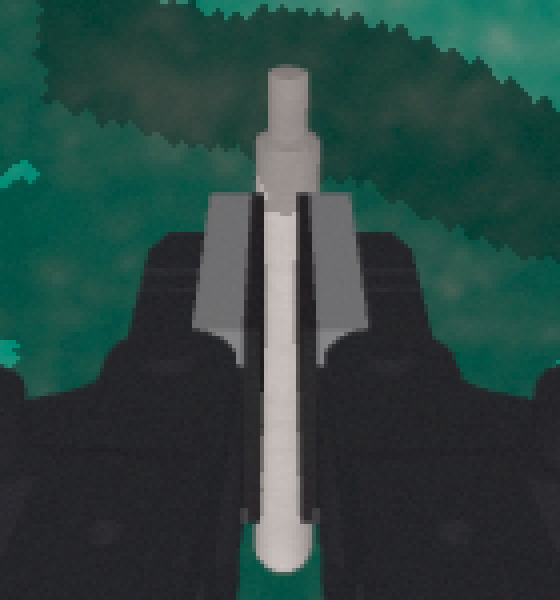

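```bash
python3 - <<'E'
from h import *
np.set_printoptions(precision=4,suppress=True)
d=np.load("w10.npy"); s=env.observe();R=np.array(s["tool_rot"]);p=np.array(s["position"])
P=cloud("wrist",d);q=(P-p)@R
for r in (230,236,238,240,242,246,252,260,270): print(r,[ (c,P[r,c][2].round(4),q[r,c].round(4)) for c in (306,320,334)])
E
```

```text
230 [(306, np.float64(-0.0003), array([-0.0004, -0.0097,  0.0017])), (320, np.float64(0.0084), array([ 0.0031, -0.0009, -0.0071])), (334, np.float64(0.0009), array([0.0001, 0.0079, 0.0006]))]
236 [(306, np.float64(0.0012), array([-0.0039, -0.0097,  0.0004])), (320, np.float64(0.0083), array([-0.0009, -0.0009, -0.0068])), (334, np.float64(-0.0005), array([-0.0047,  0.008 ,  0.0022]))]
238 [(306, np.float64(0.0388), array([ 0.0111, -0.0079, -0.038 ])), (320, np.float64(0.0082), array([-0.0022, -0.0009, -0.0067])), (334, np.float64(0.0385), array([ 0.011 ,  0.006 , -0.0377]))]
240 [(306, np.float64(0.0409), array([ 0.011 , -0.0078, -0.0401])), (320, np.float64(0.0074), array([-0.004 , -0.0009, -0.0058])), (334, np.float64(0.0418), array([ 0.0114,  0.0058, -0.041 ]))]
242 [(306, np.float64(0.0442), array([ 0.0114, -0.0076, -0.0435])), (320, np.float64(0.0074), array([-0.0053, -0.0009, -0.0057])), (334, np.float64(0.0441), array([ 0.0113,  0.0057, -0.0433]))]
246 [(306, np.float64(0.0481), array([ 0.0111, -0.0075, -0.0473])), (320, np.float64(0.0089), array([-0.0073, -0.0009, -0.0071])), (334, np.float64(0.0484), array([ 0.0112,  0.0055, -0.0476]))]
252 [(306, np.float64(0.0542), array([ 0.011 , -0.0072, -0.0535])), (320, np.float64(0.0084), array([-0.0117, -0.0009, -0.0064])), (334, np.float64(0.055), array([ 0.0114,  0.0052, -0.0542]))]
260 [(306, np.float64(0.0631), array([ 0.0117, -0.0068, -0.0624])), (320, np.float64(0.0083), array([-0.0173, -0.0009, -0.006 ])), (334, np.float64(0.0626), array([ 0.0114,  0.0049, -0.0618]))]
270 [(306, np.float64(0.0714), array([ 0.0116, -0.0065, -0.0706])), (320, np.float64(0.0072), array([-0.0251, -0.0009, -0.0045])), (334, np.float64(0.0708), array([ 0.0112,  0.0045, -0.07  ]))]
```

{"fn": "move_arm", "kwargs": {"plan": "0 0 0 0 0 0 0.024; 0 0 0 0 0 0 0.024; 0 0 0.011 0 0 0 0.024; 0 0 0.011 0 0 0 0.024; 0 0 0.010 0 0 0 0.024; 0 0 0 0 0 0 0.024; 0 0 0 0 0 0 0.024"}}

```text
time_s: 15.05
position: [0.479, 0.3539, -0.0305]
tool_rot: [[-0.767, 0.64, 0.041], [0.639, 0.768, -0.033], [-0.053, 0.001, -0.999]]
ft_force: [0.2, 0.5, -0.5]
grip_width: 0.0237
gripper_force: 0.0
```

```bash
python3 - <<'E'
from h import *
np.set_printoptions(precision=4,suppress=True)
im,d=viewer.get_image("wrist"); s=env.observe();R=np.array(s["tool_rot"]);p=np.array(s["position"])
print(p,s["ft_force"])
P=cloud("wrist",d);q=(P-p)@R
f=(abs(q[...,0]-.011)<.0015)&(abs(q[...,1])<.04)&(q[...,2]>-.07)&(q[...,2]<-.01)
for sgn in (1,-1):
    k=f&(q[...,1]*sgn>0); print(k.sum(),"finger low z",np.sort(P[k][:,2])[:6], "inner y",np.percentile(abs(q[k][:,1]),[2,50]))
m=(P[...,2]>.004)&(P[...,2]<.012)&(abs(q[...,1])<.01)&(q[...,0]>.013)&(q[...,0]<.04); print("rod front",q[m].min(0),q[m].max(0),np.median(q[m],0))
E
```

```text
[ 0.479   0.354  -0.0303] [ 0.1796 -0.0396 -0.8393]
933 finger low z [-0.001  -0.0009 -0.0008 -0.0007 -0.0007 -0.0006] inner y [0.0016 0.0147]
914 finger low z [-0.0009 -0.0008 -0.0007 -0.0007 -0.0007 -0.0006] inner y [0.0019 0.0168]
rod front [ 0.013  -0.0029 -0.0386] [ 0.0165  0.0026 -0.0352] [ 0.015   0.0001 -0.0373]
```

{"fn": "move_arm", "kwargs": {"plan": "0 0 0.0045 0 0 0 0.024; 0 0 0 0 0 0 0.024; 0 0 0 0 0 0 0.0; 0 0 0 0 0 0 0.0; 0 0 0 0 0 0 0.0; 0 0 0 0 0 0 0.0", "grip_force": 40}}

```text
time_s: 15.85
position: [0.4791, 0.3537, -0.0349]
tool_rot: [[-0.767, 0.64, 0.041], [0.639, 0.768, -0.033], [-0.053, 0.0, -0.999]]
ft_force: [-0.4, 0.2, 1.4]
grip_width: 0.0082
gripper_force: 40.9
```

{"fn": "move_arm", "kwargs": {"plan": "0.001 0 -0.020 0 0 0 0; 0.0013 0 -0.025 0 0 0 0; 0.0013 0 -0.025 0 0 0 0; 0.0013 0 -0.025 0 0 0 0; 0 0 0 0 0 0 0"}}

```text
time_s: 16.48
position: [0.472, 0.3605, 0.0609]
tool_rot: [[-0.767, 0.64, 0.043], [0.639, 0.769, -0.032], [-0.054, 0.003, -0.999]]
ft_force: [0.3, 0.8, -0.1]
grip_width: 0.0087
gripper_force: 40.7
```

```bash
python3 - <<'E'
from h import *
np.set_printoptions(precision=4,suppress=True)
a=np.radians(-3.8);X=np.array([np.cos(a),np.sin(a)]);Y=np.array([-X[1],X[0]]);o=np.array([.590,.0835])-.010*X
for cam in("top",):
    Ps=[cloud(cam,np.load("top0.npy"))]+[cloud(cam,viewer.get_image(cam)[1]) for _ in range(3)]
    for P in Ps:
        f=np.stack([(P[...,:2]-o)@X,(P[...,:2]-o)@Y,P[...,2]],-1)*1000
        # base plate edges at rows of fixture x -25..0 ; and x 30..55
        for lo,hi in((-26,-2),(26,52)):
            k=(f[...,0]>lo)&(f[...,0]<hi)&(abs(f[...,1])<40)&(f[...,2]>5)&(f[...,2]<26); yy=f[k][:,1]; print(lo,"base y",np.percentile(yy,[1,3,97,99]),end=" | ")
        k=(abs(f[...,1])<25)&(f[...,0]<-15)&(f[...,0]>-50)&(f[...,2]>5)&(f[...,2]<20); print("front x",np.percentile(f[k][:,0],[1,3]))
        k=(f[...,2]>60)&(f[...,0]>-45)&(f[...,0]<40)&(abs(f[...,1])<25); g=f[k]
        if len(g): print("arm y edges",np.percentile(g[:,1],[2,98]),"slope",np.polyfit(g[:,0],g[:,1],1),len(g),"front",g[:,0].min(),"maxz",g[:,2].max())
s=env.observe();print(s["position"],s["grip_width"],s["gripper_force"])
E
```

```text
-26 base y [-36.9453 -29.9349  27.6715  38.513 ] | 26 base y [-29.3266 -25.9492  28.5282  33.4887] | front x [-47.1626 -45.9863]
arm y edges [-5.1428 -2.7797] slope [ 1.3425 28.1805] 2 front -24.8580613050883 maxz 61.736743155981706
-26 base y [-39.5242 -34.8409  27.2932  33.9759] | 26 base y [-38.1412 -36.2891  27.004   28.8604] | front x [-49.2948 -47.4953]
arm y edges [-9.9078 18.1165] slope [-0.0034  0.9595] 268 front -35.922389947951935 maxz 84.7537752979312
-26 base y [-37.4639 -30.1096  27.6716  33.5281] | 26 base y [-38.8863 -33.9505  27.0131  38.1497] | front x [-48.8253 -47.0605]
arm y edges [-14.8466   8.4635] slope [-0.0182  0.3812] 265 front -35.832771693638044 maxz 83.88275144993493
-26 base y [-39.4031 -32.2011  27.5787  32.3055] | 26 base y [-34.1634 -25.9668  29.1723  35.7881] | front x [-46.7764 -45.9573]
arm y edges [-12.2239  17.2838] slope [-0.0109  0.8355] 270 front -35.98275182924217 maxz 85.27514611288335
[0.4709 0.3596 0.0583] 0.008477923386178492 40.66833972930908
```

```bash
cat >> h.py <<'E'
_a=np.radians(-3.8);FX=np.array([np.cos(_a),np.sin(_a)]);FY=np.array([-FX[1],FX[0]]);FO=np.array([.590,.0835])-.010*FX
F=lambda x,y,z:np.array([*(FO+x/1000*FX+y/1000*FY),z])
toF=lambda p:np.array([(np.array(p)[:2]-FO)@FX*1000,(np.array(p)[:2]-FO)@FY*1000,p[2]*1000])
E
python3 - <<'E'
from h import *
path([(F(-119,0,.06),tilt(176.2,-3),8,0),(F(-119,0,-.016),tilt(176.2,-3),3,0)])
E
```

```text
-- 8 rows
-0.0205 -0.0265 0.0009 -0.0043 -0.0001 -0.0784 0; -0.0183 -0.028 0.0008 -0.0043 -0.0001 -0.0784 0; -0.0161 -0.0293 0.0007 -0.0043 -0.0001 -0.0784 0; -0.0137 -0.0305 0.0005 -0.0043 -0.0001 -0.0784 0; -0.0113 -0.0315 0.0004 -0.0043 -0.0001 -0.0784 0; -0.0088 -0.0323 0.0002 -0.0043 -0.0001 -0.0784 0; -0.0063 -0.0329 0.0001 -0.0043 -0.0001 -0.0784 0; -0.0036 -0.0332 0 -0.0043 -0.0001 -0.0784 0
-- 3 rows
0.0013 0 0.0253 0.0001 -0.0001 -0.0001 0; 0.0013 0 0.0253 0.0001 -0.0001 -0.0001 0; 0.0013 -0.0001 0.0253 0.0001 -0.0001 -0.0001 0
```

{"fn": "move_arm", "kwargs": {"plan": "-0.0205 -0.0265 0.0009 -0.0043 -0.0001 -0.0784 0; -0.0183 -0.028 0.0008 -0.0043 -0.0001 -0.0784 0; -0.0161 -0.0293 0.0007 -0.0043 -0.0001 -0.0784 0; -0.0137 -0.0305 0.0005 -0.0043 -0.0001 -0.0784 0; -0.0113 -0.0315 0.0004 -0.0043 -0.0001 -0.0784 0; -0.0088 -0.0323 0.0002 -0.0043 -0.0001 -0.0784 0; -0.0063 -0.0329 0.0001 -0.0043 -0.0001 -0.0784 0; -0.0036 -0.0332 0 -0.0043 -0.0001 -0.0784 0; 0 0 0 0 0 0 0; 0 0 0 0 0 0 0"}}

```text
time_s: 17.88
position: [0.4615, 0.0928, 0.0604]
tool_rot: [[-0.996, 0.067, 0.053], [0.067, 0.998, -0.002], [-0.053, 0.001, -0.999]]
ft_force: [-0.7, 0.4, -0.1]
grip_width: 0.0086
gripper_force: 40.7
```

```bash
python3 - <<'E'
from h import *
np.set_printoptions(precision=4,suppress=True)
s=env.observe();R=np.array(s["tool_rot"]);p=np.array(s["position"]);print(toF(p),R[:,0],R[:,2],s["grip_width"])
# rod seen by top camera
for cam in("top","scene","wrist"):
    im,d=viewer.get_image(cam);P=cloud(cam,d)
    f=np.stack([(P[...,:2]-FO)@FX,(P[...,:2]-FO)@FY,P[...,2]],-1)*1000
    k=(abs(f[...,1])<12)&(f[...,0]>-160)&(f[...,0]<-35)&(f[...,2]>85)&(f[...,2]<112)&(im.min(-1)>110)
    g=f[k]; 
    if len(g)>5:
        pf=np.polyfit(g[:,0],g[:,1],1); print(cam,len(g),"x",np.percentile(g[:,0],[1,99]),"y at fit",pf,"ymed",np.median(g[:,1]),"z",np.percentile(g[:,2],[5,50,95]))
        for lo in range(-160,-40,15):
            h=g[(g[:,0]>lo)&(g[:,0]<lo+15)]
            if len(h)>3: print(lo,len(h),np.median(h,0))
path([(F(-119,0,-.016),tilt(176.2,-3),3,0)])
E
```

```text
[-118.8189    0.7393   60.41  ] [-0.9963  0.0674 -0.0526] [ 0.0526 -0.0021 -0.9986] 0.008631499057111181
scene 86 x [-137.5422  -48.8152] y at fit [0.0352 5.8245] ymed 3.4253062144611492 z [ 98.7906 103.8612 106.0413]
-145 12 [-136.4567    1.6089  102.1799]
-100 15 [-90.979    4.3764 103.7047]
-85 26 [-77.8797   3.6439 103.9879]
-70 21 [-61.1237   3.4029 104.1035]
-55 12 [-51.5118   4.5944 104.6256]
wrist 2227 x [-137.1783  -72.0404] y at fit [0.0005 0.3662] ymed 0.5442846527808102 z [100.1653 103.1822 106.488 ]
-145 471 [-133.167     0.0678  102.0055]
-130 500 [-122.9463    0.5437  103.0499]
-115 451 [-107.5865    0.0525  103.4132]
-100 433 [-92.7918   0.5544 103.2754]
-85 370 [-78.3892   0.294  103.4089]
-- 3 rows
0.0015 -0.0004 0.0255 0.0005 0.0003 0.0002 0; 0.0014 -0.0004 0.0255 0.0005 0.0003 0.0002 0; 0.0014 -0.0005 0.0256 0.0005 0.0003 0.0002 0
```

{"fn": "move_arm", "kwargs": {"plan": "0.0015 -0.0004 0.0255 0.0005 0.0003 0.0002 0; 0.0014 -0.0004 0.0255 0.0005 0.0003 0.0002 0; 0.0014 -0.0005 0.0256 0.0005 0.0003 0.0002 0; 0 0 0 0 0 0 0; 0 0 0 0 0 0 0"}}

```text
time_s: 18.65
position: [0.462, 0.0916, -0.015]
tool_rot: [[-0.996, 0.066, 0.054], [0.066, 0.998, -0.004], [-0.054, -0.0, -0.999]]
ft_force: [0.1, -0.0, 0.3]
grip_width: 0.0087
gripper_force: 40.7
```

```bash
python3 - <<'E'
from h import *
np.set_printoptions(precision=4,suppress=True)
s=env.observe();R=np.array(s["tool_rot"]);p=np.array(s["position"]);print(toF(p),R[:,0],s["ft_force"])
im,d=viewer.get_image("scene");P=cloud("scene",d); f=np.stack([(P[...,:2]-FO)@FX,(P[...,:2]-FO)@FY,P[...,2]],-1)*1000
im,d=viewer.get_image("top");P=cloud("top",d); 
m=(P[...,0]>.55)&(P[...,0]<.62)&(P[...,2]>.036)&(P[...,2]<.08)&(P[...,1]>.115)&(P[...,1]<.17); print("bar",np.median(P[m],0))
k=(abs(f[...,1])<20)&(f[...,0]>-34)&(f[...,0]<20)&(f[...,2]>13)&(f[...,2]<27)&(im is not None)
# rail profile: histogram of height across y
for lo in range(-20,20,2):
    h=f[k&(f[...,1]>lo)&(f[...,1]<=lo+2)]
    if len(h)>2: print(lo,len(h),np.median(h[:,2]).round(1),end="; ")
print()
path([(F(-60,0,-.0175),tilt(176.2,-3),8,0)])
E
```

```text
[-118.2927   -0.3875  -15.0458] [-0.9963  0.0664 -0.0539] [ 0.0537 -0.0083  0.342 ]
bar [0.59   0.1316 0.0583]
-14 3 21.9; -12 17 22.0; -10 22 20.9; -8 35 19.3; -6 25 17.4; -4 14 15.9; -2 13 16.4; 0 12 16.4; 2 6 16.3; 4 5 16.3; 6 4 15.7; 8 10 21.7; 10 11 21.8; 12 29 20.9; 14 41 18.2; 16 23 15.6; 18 11 14.6; 
-- 8 rows
-0.0072 0.0001 0.0007 0 0.0003 0 0; -0.0072 0.0001 0.0007 0 0.0003 0 0; -0.0072 0.0001 0.0007 0 0.0003 0 0; -0.0073 0.0001 0.0008 0 0.0003 0 0; -0.0072 0 0.0007 0 0.0003 0 0; -0.0073 0.0001 0.0007 0 0.0003 0 0; -0.0072 0 0.0008 0 0.0003 0 0; -0.0073 0.0001 0.0007 0 0.0003 0 0
```

{"fn": "move_arm", "kwargs": {"plan": "-0.0072 0.0004 0.0007 0 0.0003 0 0; -0.0072 0.0003 0.0007 0 0.0003 0 0; -0.0072 0.0001 0.0007 0 0.0003 0 0; -0.0073 0.0001 0.0008 0 0.0003 0 0; -0.0072 0 0.0007 0 0.0003 0 0; -0.0073 0.0001 0.0007 0 0.0003 0 0; -0.0072 0 0.0008 0 0.0003 0 0; -0.0073 0.0001 0.0007 0 0.0003 0 0; 0 0 0 0 0 0 0"}}

```text
time_s: 19.88
position: [0.5201, 0.0884, -0.0186]
tool_rot: [[-0.996, 0.067, 0.051], [0.067, 0.998, -0.004], [-0.051, -0.0, -0.999]]
ft_force: [-0.2, 0.1, -0.7]
grip_width: 0.0086
gripper_force: 40.7
```

{"fn": "move_arm", "kwargs": {"plan": "-0.004 0 0.0002 0 0 0 0; -0.004 0 0.0002 0 0 0 0; 0 0 0 0 0 0 0"}}

```text
time_s: 20.25
position: [0.5279, 0.0879, -0.0185]
tool_rot: [[-0.996, 0.067, 0.051], [0.067, 0.998, -0.004], [-0.051, -0.0, -0.999]]
ft_force: [0.0, 0.3, 0.4]
grip_width: 0.0087
gripper_force: 40.7
```

```bash
python3 - <<'E'
from h import *
np.set_printoptions(precision=4,suppress=True)
s=env.observe();R=np.array(s["tool_rot"]);p=np.array(s["position"]);print(toF(p),R[:,0],s["ft_force"],s["wrist_torque"],s["grip_width"])
E
```

```text
[-52.2716   0.2604 -18.517 ] [-0.9965  0.0669 -0.0508] [0.007  0.3044 0.383 ] [-0.0175  0.0472 -0.0094] 0.008723505196012291
```

{"fn": "move_arm", "kwargs": {"plan": "-0.002 0 0 0 0 0 0; -0.0015 0 0 0 0 0 0; 0 0 0 0 0 0 0"}}

```text
time_s: 20.62
position: [0.5304, 0.0878, -0.0186]
tool_rot: [[-0.997, 0.067, 0.049], [0.067, 0.998, -0.003], [-0.049, -0.0, -0.999]]
ft_force: [-3.9, 0.6, 0.7]
grip_width: 0.0086
gripper_force: 40.8
```

{"fn": "move_arm", "kwargs": {"plan": "-0.0015 0 0 0 0 0 0; 0 0 0 0 0 0 0"}}

```text
time_s: 20.88
position: [0.5303, 0.0878, -0.0189]
tool_rot: [[-0.997, 0.067, 0.045], [0.067, 0.998, -0.003], [-0.046, -0.0, -0.999]]
ft_force: [-9.9, 0.2, 2.5]
grip_width: 0.0088
gripper_force: 41.0
```

{"fn": "move_arm", "kwargs": {"plan": "0.0015 0 0.0003 0 0 0 0; 0 0 0 0 0 0 0.03; 0 0 0 0 0 0 0.03; 0 0 0 0 0 0 0.03; 0.004 0 -0.015 0 0 0 0.03; 0.004 0 -0.025 0 0 0 0.03; 0.004 0 -0.03 0 0 0 0.03; 0.004 0 -0.04 0 0 0 0.03; 0 0 0 0 0 0 0.03; 0 0 0 0 0 0 0.03"}}

```text
time_s: 22.12
position: [0.5093, 0.0892, 0.0905]
tool_rot: [[-0.996, 0.067, 0.05], [0.067, 0.998, -0.004], [-0.051, -0.0, -0.999]]
ft_force: [0.6, -0.1, -0.3]
grip_width: 0.0299
gripper_force: 0.0
```

```bash
python3 - <<'E'
from h import *
np.set_printoptions(precision=4,suppress=True)
s=env.observe();p=np.array(s["position"]);print(toF(p),s["ft_force"])
for cam in("scene","wrist"):
    im,d=viewer.get_image(cam);cv2.imwrite(f"pics/{cam}11.png",im[:,:,::-1]);P=cloud(cam,d); f=np.stack([(P[...,:2]-FO)@FX,(P[...,:2]-FO)@FY,P[...,2]],-1)*1000
    k=(abs(f[...,1])<9)&(f[...,0]>-80)&(f[...,0]<-28)&(f[...,2]>10)&(f[...,2]<32); g=f[k]
    if len(g)>5: print(cam,len(g),np.percentile(g,[1,50,99],axis=0).round(1),np.polyfit(g[:,0],g[:,1],1))
im,d=viewer.get_image("top");P=cloud("top",d)
m=(P[...,0]>.55)&(P[...,0]<.62)&(P[...,2]>.036)&(P[...,2]<.08)&(P[...,1]>.115)&(P[...,1]<.17); print("bar",np.median(P[m],0))
f=np.stack([(P[...,:2]-FO)@FX,(P[...,:2]-FO)@FY,P[...,2]],-1)*1000
k=(f[...,2]>72)&(f[...,2]<86)&(abs(f[...,1]+50)<22)&(abs(f[...,0]+8)<22);g=f[k]
if len(g)>5: print("handle",len(g),cv2.minAreaRect(g[:,:2].astype(np.float32)))
# handle real grasp: reported z .0015+
path([(F(-12,-49.6,.09),tilt(176.2,0),3,.045),(F(-12,-49.6,.003),tilt(176.2,0),4,.045)])
E
```

```text
[-70.9434   0.2959  90.4747] [ 0.6262 -0.0907 -0.3245]
scene 98 [[-67.9  -2.7  10.7]
 [-44.5   3.2  22.4]
 [-28.2   8.9  27.4]] [0.0752 6.3212]
wrist 517 [[-68.1  -7.6  11. ]
 [-46.1  -0.3  22.6]
 [-28.2   7.9  25.2]] [0.0183 0.3525]
bar [0.5902 0.1352 0.0582]
-- 3 rows
-0.0197 -0.0166 0.0008 -0.0001 0.0162 -0.0003 0.045; -0.0197 -0.0166 0.0005 -0.0001 0.0162 -0.0003 0.045; -0.0197 -0.0167 0.0002 -0.0001 0.0162 -0.0003 0.045
-- 4 rows
0 0 0.0217 0 0 0 0.045; 0 0 0.0218 0 0 0 0.045; 0 0 0.0217 0 0 0 0.045; 0 0 0.0218 0 0 0 0.045
```

```bash
python3 - <<'E'
from h import *
path([(F(-13,-49.4,.09),176.2,3,.034),(F(-13,-49.4,.045),176.2,2,.034)])
E
```

```text
-- 3 rows
-0.0193 -0.0165 0.0008 -0.0001 0.0162 -0.0003 0.034; -0.0194 -0.0166 0.0005 -0.0001 0.0162 -0.0003 0.034; -0.0194 -0.0166 0.0002 -0.0001 0.0162 -0.0003 0.034
-- 2 rows
0 0 0.0225 0.0001 0.0001 0 0.034; 0 0 0.0225 0.0001 0.0001 0 0.034
```

{"fn": "move_arm", "kwargs": {"plan": "-0.0193 -0.0165 0.0008 -0.0001 0.0162 -0.0003 0.034; -0.0194 -0.0166 0.0005 -0.0001 0.0162 -0.0003 0.034; -0.0194 -0.0166 0.0002 -0.0001 0.0162 -0.0003 0.034; 0 0 0.015 0 0 0 0.034; 0 0 0.015 0 0 0 0.034; 0 0 0 0 0 0 0.034; 0 0 0 0 0 0 0.034"}}

```text
time_s: 23.15
position: [0.5641, 0.0361, 0.061]
tool_rot: [[-0.998, 0.066, 0.002], [0.066, 0.998, 0.0], [-0.002, 0.0, -1.0]]
ft_force: [0.6, 0.2, 0.1]
grip_width: 0.034
gripper_force: 0.0
```

```bash
python3 - <<'E'
from h import *
np.set_printoptions(precision=4,suppress=True)
s=env.observe();p=np.array(s["position"]);R=np.array(s["tool_rot"]);print(toF(p),R[:,2],s["ft_force"])
im,d=viewer.get_image("wrist");cv2.imwrite("pics/w12.png",im[:,:,::-1]);P=cloud("wrist",d); f=np.stack([(P[...,:2]-FO)@FX,(P[...,:2]-FO)@FY,P[...,2]],-1)*1000
q=(P-p)@R
k=(f[...,2]>74)&(f[...,2]<82)&(abs(f[...,1]+50)<14)&(abs(f[...,0]+10)<22);n,lab,st,_=cv2.connectedComponentsWithStats(k.astype(np.uint8));i=1+st[1:,4].argmax();g=f[lab==i]
print("handle",len(g),cv2.minAreaRect(g[:,:2].astype(np.float32)),np.percentile(g,[2,98],axis=0))
k=(f[...,2]>10)&(f[...,2]<75)&(abs(f[...,1]+50)<12)&(f[...,0]<-8)&(f[...,0]>-40);g=f[k];print("rear face",len(g),np.median(g,0))
path([(F(-13,-49.4,.008),176.2,3,.034)])
E
```

```text
[-12.6692 -48.9871  61.0477] [ 0.002  0.    -1.   ] [0.6003 0.1877 0.0636]
handle 964 ((-9.306516647338867, -50.337520599365234), (19.953760147094727, 17.66630744934082), 89.83666229248047) [[-17.8418 -60.0751  74.464 ]
 [ -1.1296 -40.9859  77.8118]]
rear face 944 [-17.7003 -50.281   50.98  ]
-- 3 rows
0.0002 -0.0001 0.0178 0 0.0009 0.0002 0.034; 0.0002 -0.0001 0.0178 0 0.0009 0.0002 0.034; 0.0002 -0.0001 0.0177 0 0.0009 0.0002 0.034
```

{"fn": "move_arm", "kwargs": {"plan": "0.0001 -0.0006 0.0178 0 0.0006 0 0.034; 0.0001 -0.0006 0.0178 0 0.0006 0 0.034; 0.0001 0 0.0177 0 0.0006 0 0.034; 0 0 0 0 0 0 0.034; 0 0 0 0 0 0 0.005; 0 0 0 0 0 0 0.005; 0 0 0 0 0 0 0.005; 0 0 0 0 0 0 0.005", "grip_force": 60}}

```text
time_s: 24.2
position: [0.5645, 0.0347, 0.0086]
tool_rot: [[-0.998, 0.066, 0.002], [0.066, 0.998, 0.0], [-0.002, 0.0, -1.0]]
ft_force: [-1.6, 2.0, 6.6]
grip_width: 0.0193
gripper_force: 59.9
```

{"fn": "move_arm", "kwargs": {"plan": "0.004 0 0 0 0 0 0.005; 0.006 0 0 0 0 0 0.005; 0.006 0 0 0 0 0 0.005; 0.006 0 0 0 0 0 0.005; 0.006 0 0 0 0 0 0.005; 0.006 0 0 0 0 0 0.005; 0.006 0 0 0 0 0 0.005; 0.006 0 0 0 0 0 0.005; 0.006 0 0 0 0 0 0.005; 0.006 0 0 0 0 0 0.005; 0.006 0 0 0 0 0 0.005; 0.006 0 0 0 0 0 0.005"}}

```text
time_s: 25.7
position: [0.4957, 0.0387, 0.0086]
tool_rot: [[-0.998, 0.066, 0.005], [0.066, 0.998, -0.001], [-0.005, -0.001, -1.0]]
ft_force: [4.5, -0.1, 5.9]
grip_width: 0.0192
gripper_force: 59.9
```

{"fn": "move_arm", "kwargs": {"plan": "0.01 0 0 0 0 0 0.005; 0.011 0 0 0 0 0 0.005; 0.011 0 0 0 0 0 0.005; 0.011 0 0 0 0 0 0.005; 0.011 0 0 0 0 0 0.005; 0.011 0 0 0 0 0 0.005; 0.011 0 0 0 0 0 0.005; 0.004 0 0 0 0 0 0.005; 0 0 0 0 0 0 0.005"}}

```text
time_s: 26.82
position: [0.4157, 0.044, 0.0085]
tool_rot: [[-0.998, 0.066, 0.004], [0.066, 0.998, -0.001], [-0.004, -0.001, -1.0]]
ft_force: [2.7, -0.1, 9.8]
grip_width: 0.0194
gripper_force: 60.4
```

{"fn": "move_arm", "kwargs": {"plan": "0 0 0 0 0 0 0.04; 0 0 0 0 0 0 0.04; 0 0 0 0 0 0 0.04; 0 0 -0.015 0 0 0 0.04; 0 0 -0.03 0 0 0 0.04; 0 0 -0.05 0 0 0 0.04; 0.02 -0.03 -0.05 0 0 0 0.04; 0.02 -0.03 -0.03 0 0 0 0.04; 0 0 0 0 0 0 0.04; 0 0 0 0 0 0 0.04"}}

```text
time_s: 28.08
position: [0.3702, -0.0124, 0.1818]
tool_rot: [[-0.998, 0.066, -0.001], [0.066, 0.998, 0.001], [0.001, 0.001, -1.0]]
ft_force: [0.4, -0.1, -0.5]
grip_width: 0.0396
gripper_force: 0.0
```

```bash
python3 - <<'E'
from h import *
np.set_printoptions(precision=4,suppress=True)
s=env.observe();p=np.array(s["position"]);print(s["time_s"],toF(p),s["ft_force"])
for cam in("top","scene","wrist"):
    im,d=viewer.get_image(cam);cv2.imwrite(f"pics/{cam}13.png",im[:,:,::-1]);P=cloud(cam,d); f=np.stack([(P[...,:2]-FO)@FX,(P[...,:2]-FO)@FY,P[...,2]],-1)*1000
    k=(f[...,2]>73)&(f[...,2]<83)&(abs(f[...,1]+50)<20)&(f[...,0]<-60)&(f[...,0]>-200);g=f[k]
    if len(g)>5: print(cam,"handle",len(g),cv2.minAreaRect(g[:,:2].astype(np.float32)))
    k=(f[...,2]>36)&(f[...,2]<70)&(f[...,1]>30)&(f[...,1]<66)&(abs(f[...,0]-10)<15);g=f[k]
    if len(g)>5: print(cam,"bar",np.median(g,0),np.percentile(g[:,2],95))
    k=(abs(f[...,1])<9)&(f[...,0]>-80)&(f[...,0]<-31)&(f[...,2]>10)&(f[...,2]<30); g=f[k]
    if len(g)>5: print(cam,"rod",len(g),np.percentile(g,[1,50,99],axis=0).round(1))
    if cam!="wrist":
        for n in("big_weight","small_weight","carton"):
            print(cam,n,[(np.round(r["extent"]),round(r["conf"],2)) for r in recognise(cam,n)[:1]])
E
```

```text
28.075 [-202.9337 -110.2971  181.8252] [ 0.3936 -0.0931 -0.4566]
top handle 84 ((-159.8759765625, -51.72952651977539), (16.738182067871094, 20.158613204956055), 2.6233174800872803)
top bar [ 7.1398 46.2191 49.4027] 51.93312391132436
top rod 66 [[-68.1  -5.9  14.9]
 [-49.6   0.1  25.3]
 [-31.2   4.9  29.1]]
top big_weight [(array([336., 225.,  11.,  14.]), 0.47)]
top small_weight [(array([371., 169.,  56.,  48.]), 0.34)]
top carton [(array([288., 155.,  44.,  34.]), 0.88)]
scene handle 86 ((-159.0789337158203, -49.478614807128906), (23.063125610351562, 18.476823806762695), 86.28437042236328)
scene bar [ 5.7388 49.2054 47.1784] 49.635901574175044
scene rod 77 [[-68.1  -3.6  18.2]
 [-50.5   2.5  23.1]
 [-31.8   6.2  26.6]]
scene big_weight [(array([361., 224.,  16.,  22.]), 0.83)]
scene small_weight [(array([244., 243.,  18.,  21.]), 0.59)]
scene carton [(array([260., 204.,  56.,  42.]), 0.88)]
wrist handle 329 ((-158.73419189453125, -52.280094146728516), (20.207958221435547, 17.864465713500977), 88.99798583984375)
```

```bash
python3 -c "
from rig import env
print(env.close_job())"
```

```text
the job is handed in; nothing more can be done
None
```

The job is handed in at about 28 s of the 67 s allowed: the rod is clamped against the end stop with its stub sticking out at the front, the wedge is standing on the bench clear of the hold-down, and neither the check weights nor the carton appears to have moved. The first two grasps on the rod closed on nothing, because the fingertips sit about 37 mm behind the reported TCP; I corrected for that from then on.

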